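# Space the dividers of a key tray with a spacer block

## Task

Set the three sliding dividers of the beech key tray to equal gaps with the loose spacer block: holding it by its grip, flat side towards the fixed end stop, slide its nose in between the end stop and the first divider until the full width of the block bears snugly on both, then step it on to the second gap and the third, working away from the end stop and not shoving back a divider already set. Work gently (no more than about 15 N on the wood); then stand the block upright on the console clear of the tray and let go, leaving everything else as it is.

Things in the scene. Friction and masses are not known exactly. Their poses are not given: they have to be found in the camera images.
- tray: beech key tray, fixed: board 120 (tray x) x 200 (tray y) x 8 mm, origin at the centre of its underside on the console. Bays run along tray x, open on top and at both ends (-x end faces the robot). From +y to -y: fixed end stop at the edge, dividers 1, 2, 3, fixed wall 12 mm thick at the edge; all stand 22 mm above the board (tops 30 mm above the console).
- end_stop: fixed beech end stop of the tray, 120 x 20 x 22 mm, long way along tray x; origin at the centre of its underside (on the board), axes as the tray's. Its working face looks to -y, 10 mm from the origin.
- divider1: beech divider 1 (next to the end stop), 120 x 14 x 22 mm, long way along tray x; origin at the centre of its underside on the board, axes as the tray's. Slides along tray y only, stiffly (about 3 N), and stays put. Starts too near: with its +y neighbour rightly set, the gap is 19 to 24 mm, so the block must drive it 6 to 11 mm to -y.
- divider2: beech divider 2 (the middle one), 120 x 14 x 22 mm, long way along tray x; origin at the centre of its underside on the board, axes as the tray's. Slides along tray y only, stiffly (about 3 N), and stays put. Starts too near: with its +y neighbour rightly set, the gap is 19 to 24 mm, so the block must drive it 6 to 11 mm to -y.
- divider3: beech divider 3 (the farthest from the end stop), 120 x 14 x 22 mm, long way along tray x; origin at the centre of its underside on the board, axes as the tray's. Slides along tray y only, stiffly (about 3 N), and stays put. Starts too near: with its +y neighbour rightly set, the gap is 19 to 24 mm, so the block must drive it 6 to 11 mm to -y.
- spacer_grip (a point): middle of the upright grip of the loose beech spacer block (about 90 g), 47 mm above its underside; axes as the block's. The grip is 30 mm (x) by 20 mm (y), centred here, and rises from 22 to 72 mm above the underside. It is clamped fast to the block, but not truly central: the block may sit up to 6 mm to either side (y) of it, differently each time; only touch tells.
- spacer: the same block; origin under the grip's middle, level with the underside. Block: 30 wide (y), 22 mm high, from 22.5 mm behind the grip's middle to its nose 67.5 mm ahead (+x). +y face flat over all 90 mm, nominally 15 mm (9 to 21) from the grip's middle. -y face parallel to it for the rear 35 mm, then slopes in over the front 55 mm to a nose 5 mm wide lying at the flat side.
- canister: bare aluminium canister with a dark twist cap, 68 mm across, 121 mm high; origin at its underside, a bystander to be left alone
- bowl: cream ceramic bowl, 130 mm across, 55 mm high; origin at its underside, a bystander to be left alone
- clothes_peg: stainless spring clothes peg lying flat, 70 x 24 x 12 mm; origin at its underside, a bystander to be left alone
- key_a: steel key lying flat, 57 x 24 x 4 mm; origin at its underside, a bystander to be left alone
- key_b: steel key lying flat, 57 x 24 x 4 mm; origin at its underside, a bystander to be left alone
- bike_light: teal plastic bike light, 60 x 34 x 30 mm, with a clear lens sticking out 10 mm at -x; origin at its underside, a bystander to be left alone
There are look-alikes about, which are no part of the job. What is shaped like the spacer but black is not meant.

How it is judged:
By the outcome, as a careful person would: the job done as asked, in the order asked, and still so for the second after the job is handed in, with the robot touching nothing.
It also fails if it takes over 72 s, if anything falls off the work surface, if the arm or the gripper's body presses on something with over 40 N, if the wrist force passes 120 N, or if a joint passes its speed limit or range.

## Robot

A 6-joint arm with a two-finger parallel gripper is mounted at the origin on the work surface. World frame = base frame: x ahead of the robot, y to its left, z up, the work surface at z = 0. Lengths are in m, angles in rad, forces in N, time in s.
With the tool pointing down it reaches from about 0.425 to 1.125 m from the base axis. Payload 14.9 kg.
Tool frame: the origin (TCP) lies midway between the tips of the shut fingers; the grasp point (between the pads) lies 19 mm behind it (pinch_z is the distance from the TCP to the grasp point, in m); z points along the fingers, y is the direction in which the jaws open and shut (so a half turn about z gives the same grasp; the last joint's range is limited). The gripper opens to 91 mm and grips with 3 to 60 N. Pads are 32 mm wide; open, the fingers measure 118 mm over their backs; the gripper's body (76 mm by 178 mm) begins 60 mm behind the grasp point.
Start: joints at [-1.206, 0.379, 1.734, -0, 1.028, -0.033], TCP at [0.271, -0.645, 0.214] pointing down, gripper open.
Joint ranges: [-2.77, 2.77], [-0.74, 2.19], [0, 2.66], [-1.06, 4.2], [0.31, 2.87], [-3.08, 3.08]. Speed limits (rad/s): [1.89, 1.89, 2.39, 3.14, 3.14, 3.14].

## Interface

Orientations are given as a unit quaternion [w, x, y, z].
In Python, from rig import * gives the robot as it stands.
- The arm moves only by the tool servo_tool, never from a script. Its arguments are lists of equal length, an entry for each row: "turn": the turn, a rotation vector about the tool's x, y, z in degrees, a list of three; "dp": the shift along the tool's x, y, z in mm, a list of three; "hand": the finger opening in mm, from 0 to 91.2. In form: {"turn": [[rx, ry, rz], ...], "dp": [[tx, ty, tz], ...], "hand": [hand, ...]}. A call has 1 to 8 rows; each row shifts and turns the pose as measured when the row begins, along the tool's axes as they then stand; what a row does not reach is not made up. A row lasts 1/12 s, in which the tool goes at most 41.7 mm and 7.16 degrees, less where a joint would pass 70% of its speed; a pose out of reach is approached as far as the arm can. A call with a gripper value outside its range is refused whole. The fingers move at their own pace and stop on an object; "force" is the grip in N (left out, the last holds). Time passes only in rows, so rows that do not move let the fingers close. It gives the time, the measured TCP pose, the force and the opening at its end, in the units of the state.
- get_state(): the state, without advancing time (a new reading comes with each control period).
- get_image(name): name is "scene" or "top" or "wrist"; returns a dict with "frame" (384x512x3 uint8, red, green, blue), "z_map" (384x512 float32, m along the optical axis (not along the pixel's ray), 0 where there is no reading), "fx", "fy", "cx", "cy" (pixels), "xyz" and "attitude" of the camera in the world. Camera axes: x right, y down, z forward; pixel columns grow to the right and rows downward; lengths in m; the calibration is good to about 2 mm. A picture is of the moment at which its call begins.
- close_job(): hands the job in, once; it reports no verdict.
The state is a dict: "clock": time; "joint_positions": joint angles; "qd": joint speeds; "tau": joint torques, N m; "tool_pos": TCP position; "eef_rot": TCP orientation; "contact_force": force on the tool from outside, world axes, zero at the start; "torque": the same for the moment, N m; "grip_width": opening from 0.0 (shut) to 1.0 (fully open).
Only numpy, scipy, OpenCV 4.12 (cv2) and the standard library are available. Lean on these libraries where they do the work, as an engineer would, in place of code of your own. Each camera call takes 0.05 s, during which the arm holds its last target. There are 200 camera calls.

## Working session

There is one attempt and no reset: what is moved stays moved. The work goes in short steps, Python scripts to look and compute and a tool call to move; the robot and the scene stay as the last step left them, time stands still between calls to the robot, and variables do not carry over. Pictures are saved under pics/ and viewed, about 8 in all and at most 12, crops included, and the job is handed in when it is done.

Besides the shell and the picture viewer there is one more tool, called after "Request:" as name(argument=value, ...) on one line, values as JSON. servo_tool: Moves the arm, as the interface text tells. Its arguments: {"type":"object","properties":{"turn":{"type":"array"},"dp":{"type":"array"},"hand":{"type":"array"},"force":{"type":"number"}},"required":["turn","dp","hand"]}

```bash
ls; mkdir -p pics; python3 - <<'E'
from rig import *
import cv2,numpy as np,pickle
s=get_state();print(s)
d={}
for n in("scene","top"):
    i=get_image(n);d[n]=i
    print(n,i["fx"],i["cx"],i["cy"],i["xyz"],i["attitude"])
pickle.dump(d,open("im0.pkl","wb"))
a=np.hstack([d["scene"]["frame"],d["top"]["frame"]])[:,:,::-1]
cv2.imwrite("pics/scene.png",cv2.resize(d["scene"]["frame"][:,:,::-1],(800,600)))
cv2.imwrite("pics/top.png",cv2.resize(d["top"]["frame"][:,:,::-1],(800,600)))
E
```

```text
pics
{'clock': 0.0, 'joint_positions': array([-1.20628856e+00,  3.79417947e-01,  1.73475369e+00,  2.46270050e-05,
        1.02851027e+00, -3.33196675e-02]), 'qd': array([ 0.00032552,  0.00144581, -0.00105199, -0.00029601, -0.00043155,
       -0.00090185]), 'tau': array([-1.12561309e-03, -7.63722181e+01, -4.34371448e+01,  6.50334335e-02,
        4.24474350e-02, -8.73226509e-05]), 'tool_pos': array([ 0.27104146, -0.64497897,  0.21329511]), 'eef_rot': array([-5.38919020e-04,  9.80282922e-01,  1.97598318e-01, -7.93768778e-05]), 'contact_force': array([-0.33987016, -0.28846476,  0.85797168]), 'torque': array([-0.00878753,  0.03100206,  0.01822908]), 'grip_width': 1.001634043207019}
scene 442.23520275255584 258.35226411442716 189.4365150548126 [ 1.16975819 -0.59386209  0.74863264] [-0.38822629  0.83562649  0.35174442 -0.16518045]
top 377.57548674268173 251.20509688888387 198.32547482004375 [ 0.45986962 -0.03740338  0.98494955] [-0.05444754  0.7091372  -0.70228947  0.03081234]
```

View pics/scene.png

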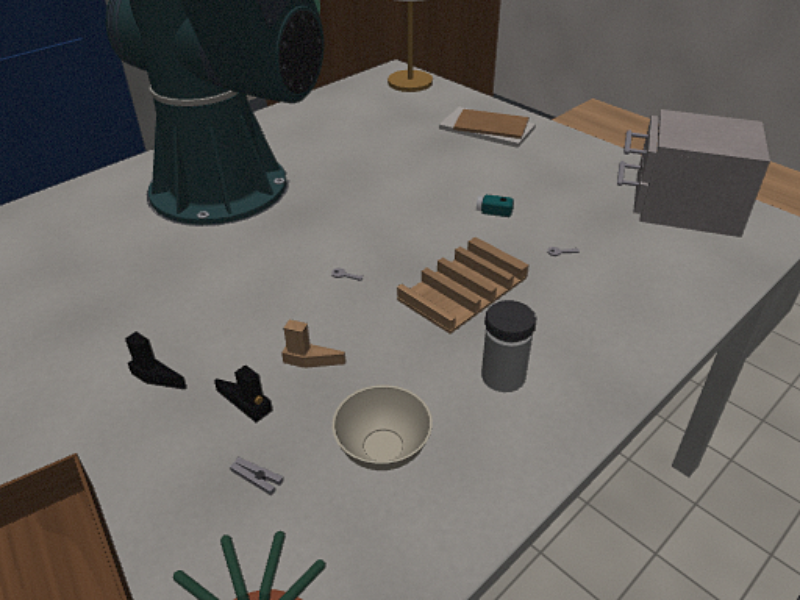

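View pics/top.png

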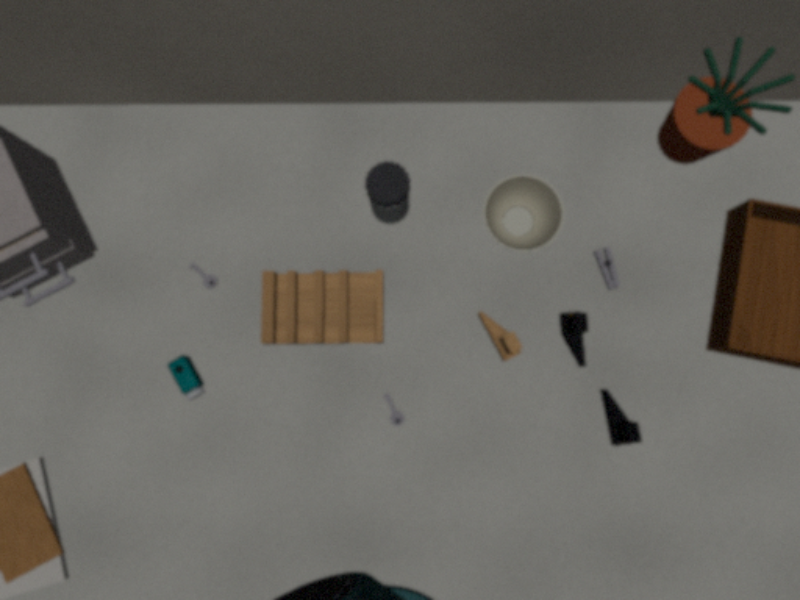

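The scene shows the beech tray at about (463,285), with the end stop at its far right end. The beech spacer is at (312,347). The top view shows the tray at (322,307), end stop on the left, and the spacer at (503,338).

Candidates for the block in the top view are the beech one at (503,338) and the black ones at (575,338) and (620,418). Only the beech one fits, since black is excluded. The wrist view will confirm it.

```bash
cat > h.py <<'E'
import numpy as np,cv2
from scipy.spatial.transform import Rotation as R
def rot(q): return R.from_quat(np.r_[q[1:],q[0]])
def ray(i,uv):
    uv=np.atleast_2d(np.asarray(uv,float))
    d=np.c_[(uv[:,0]-i["cx"])/i["fx"],(uv[:,1]-i["cy"])/i["fy"],np.ones(len(uv))]
    return np.asarray(i["xyz"]),rot(i["attitude"]).apply(d)
def onplane(i,uv,z):
    o,d=ray(i,uv); return o+d*((z-o[2])/d[:,2])[:,None]
def proj(i,p):
    c=rot(i["attitude"]).inv().apply(np.atleast_2d(p)-i["xyz"])
    return np.c_[c[:,0]/c[:,2]*i["fx"]+i["cx"],c[:,1]/c[:,2]*i["fy"]+i["cy"]]
def cloud(i):
    h,w=i["z_map"].shape;u,v=np.meshgrid(np.arange(w),np.arange(h))
    o,d=ray(i,np.c_[u.ravel(),v.ravel()]); p=o+d*i["z_map"].ravel()[:,None]
    return p.reshape(h,w,3)
def wood(i):
    hsv=cv2.cvtColor(i["frame"],cv2.COLOR_RGB2HSV)
    return cv2.inRange(hsv,(8,70,50),(25,255,255))
E
python3 - <<'E'
from rig import *
from h import *
import pickle
d=pickle.load(open("im0.pkl","rb"))
for n in d:
    i=d[n];m=wood(i);k,l,st,c=cv2.connectedComponentsWithStats(m);P=cloud(i)
    for j in range(1,k):
        if st[j][4]>60:
            q=P[l==j];q=q[i["z_map"][l==j]>0]
            print(n,st[j],c[j].round(),np.median(q,0).round(3),np.percentile(q[:,2],[2,98]).round(3))
            if n=="top":
                r=cv2.minAreaRect(np.argwhere(l==j)[:,::-1].astype(np.float32));print(onplane(i,cv2.boxPoints(r),0.03 if st[j][4]>2000 else .022).round(3))
w=get_image("wrist");s=get_state();T=rot(s["eef_rot"])
print("wrist",w["fx"],T.inv().apply(w["xyz"]-s["tool_pos"]),(T.inv()*rot(w["attitude"])).as_matrix().round(3))
E
```

```text
scene [246   0  12  32 127] [251.  15.] [-0.672  1.143 -0.099] [-0.188 -0.021]
scene [248   1  29  58 470] [262.  42.] [-0.093  0.655  0.008] [-0.21   0.193]
scene [ 353   63   63   32 1015] [386.  77.] [ 0.086  1.404 -0.305] [-0.311 -0.298]
scene [290  70  48  18 587] [314.  78.] [0.233 0.598 0.016] [0.011 0.02 ]
scene [403  87  10   9  66] [408.  91.] [ 0.25   1.341 -0.303] [-0.309  0.117]
scene [483 103  29  35 672] [500. 120.] [ 0.687  1.39  -0.303] [-0.309 -0.297]
scene [ 254  152   84   61 2646] [296. 182.] [0.594 0.11  0.018] [0.002 0.03 ]
scene [181 205  40  30 685] [196. 223.] [ 0.54  -0.19   0.021] [0.001 0.071]
scene [   0  290   81   94 4454] [ 37. 352.] [ 0.583 -0.585  0.004] [0.001 0.069]
top [ 430   53   50   45 1135] [451.  77.] [ 0.861 -0.481  0.098] [0.092 0.175]
[[ 0.904 -0.448  0.022]
 [ 0.976 -0.502  0.022]
 [ 0.893 -0.602  0.022]
 [ 0.822 -0.548  0.022]]
top [ 466  128   46  104 3606] [491. 185.] [ 0.615 -0.62   0.005] [0.001 0.07 ]
[[ 0.513 -0.536  0.03 ]
 [ 0.763 -0.583  0.03 ]
 [ 0.747 -0.697  0.03 ]
 [ 0.499 -0.647  0.03 ]]
top [ 167  173   78   47 3494] [206. 197.] [0.581 0.112 0.01 ] [0.004 0.032]
[[0.64  0.214 0.03 ]
 [0.641 0.015 0.03 ]
 [0.523 0.013 0.03 ]
 [0.521 0.21  0.03 ]]
top [307 200  27  30 334] [321. 216.] [ 0.529 -0.182  0.023] [0.015 0.074]
[[ 0.572 -0.144  0.022]
 [ 0.589 -0.176  0.022]
 [ 0.513 -0.217  0.022]
 [ 0.495 -0.186  0.022]]
top [   0  297   40   76 1975] [ 15. 336.] [0.218 0.59  0.02 ] [0.016 0.023]
[[0.275 0.688 0.022]
 [0.321 0.593 0.022]
 [0.181 0.512 0.022]
 [0.136 0.606 0.022]]
wrist 329.43295278848717 [ 0.08316703 -0.00067077 -0.17030538] [[ 0.    -0.957 -0.29 ]
 [ 1.     0.     0.   ]
 [ 0.    -0.29   0.957]]
```

Request:
servo_tool(turn=[[0, 0, 0], [0, 0, 0], [0, 0, 0], [0, 0, 0], [0, 0, 0], [0, 0, 0], [0, 0, 0]], dp=[[32, -25.5, 0], [32, -25.5, 0], [32, -25.5, 0], [32, -25.5, 0], [32, -25.5, 0], [32, -25.5, 0], [32, -25.5, 0]], hand=[80, 80, 80, 80, 80, 80, 80])

```text
clock: 0.73
tool_pos: [0.4077, -0.3919, 0.2116]
eef_rot: [-0.0, 0.981, 0.193, -0.0]
contact_force: [0.8, -0.2, -0.3]
grip_width: 0.878
```

Request:
servo_tool(turn=[[0, 0, 0], [0, 0, 0], [0, 0, 0], [0, 0, 0], [0, 0, 0], [0, 0, 0], [0, 0, 0]], dp=[[32, -25.5, 0], [32, -25.5, 0], [32, -25.5, 0], [32, -25.5, 0], [32, -25.5, 0], [20, -16, 0], [0, 0, 0]], hand=[80, 80, 80, 80, 80, 80, 80])

```text
clock: 1.32
tool_pos: [0.522, -0.1799, 0.2117]
eef_rot: [-0.001, 0.981, 0.195, -0.0]
contact_force: [0.1, -0.7, 0.2]
grip_width: 0.879
```

```bash
python3 - <<'E'
from rig import *
from h import *
import pickle
w=get_image("wrist");pickle.dump(w,open("wA.pkl","wb"))
cv2.imwrite("pics/wA.png",cv2.resize(w["frame"][:,:,::-1],(768,576)))
E
```

```text
(no output)
```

View pics/wA.png

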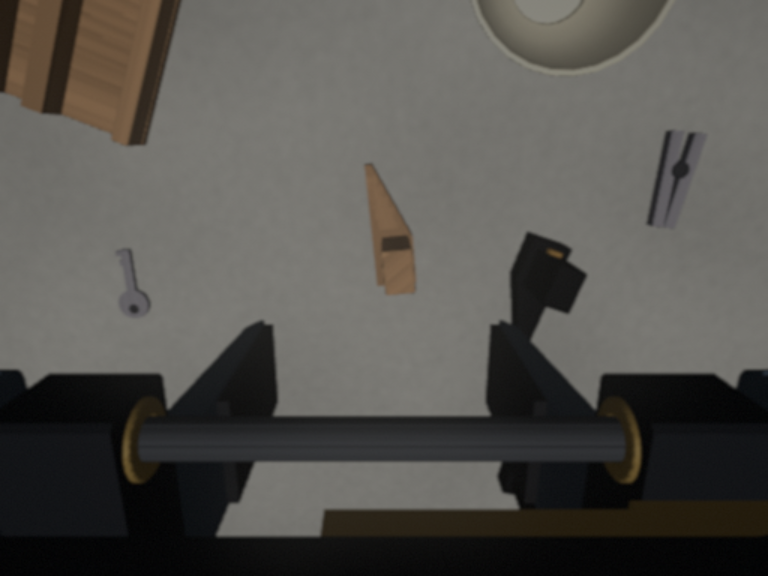

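Request:
servo_tool(turn=[[0, 0, 4], [0, 0, 6], [0, 0, 6], [0, 0, 6], [0, 0, 0], [0, 0, 0], [0, 0, 0]], dp=[[15, -38, 0], [12, -38, 0], [8, -38, 0], [5, -38, 0], [0, -38, 0], [0, -38, 0], [0, -38, 0]], hand=[80, 80, 80, 80, 80, 80, 80])

```text
clock: 1.95
tool_pos: [0.5204, 0.0882, 0.2114]
eef_rot: [0.001, 1.0, -0.011, -0.0]
contact_force: [0.9, -0.2, 1.0]
grip_width: 0.878
```

The wrist view confirms the spacer is the beech block. Its nose is at (368,165), its grip top at (398,272) and its flat side is on the left. The black look-alike is at (545,270). The tray view comes next.

```bash
python3 - <<'E'
from rig import *
from h import *
import pickle
w=get_image("wrist");pickle.dump(w,open("wC.pkl","wb"))
cv2.imwrite("pics/wC.png",cv2.resize(w["frame"][:,:,::-1],(768,576)))
# spacer from view A
a=pickle.load(open("wA.pkl","rb"))
m=wood(a);k,l,st,c=cv2.connectedComponentsWithStats(m)
for j in range(1,k):
    if st[j][4]>100: print(st[j],c[j].round(1))
P=cloud(a)
for j in range(1,k):
    if st[j][4]>500 and 200<c[j][0]<300 and c[j][1]<220:
        q=P[l==j]
        print("z hist",np.histogram(q[:,2],bins=np.arange(0,.09,.006)))
        for lo,hi,n in((.066,.08,"grip top"),(.018,.026,"block top")):
            g=q[(q[:,2]>lo)&(q[:,2]<hi)]
            r=cv2.minAreaRect((g[:,:2]*1000).astype(np.float32));print(n,len(g),np.median(g[:,2]),r,cv2.boxPoints(r).round(1).tolist())
E
```

```text
[   2    0   40   75 2023] [21.4 33.7]
[  39    0   70   97 4574] [73.5 42.3]
[ 90   0  30  96 382] [105.2  48.5]
[ 244  110   33   86 1664] [259.5 159.3]
[ 81 273  13  49 279] [ 85.7 299.2]
[414 272  14  50 287] [422.2 299. ]
z hist (array([  1,   0,   0, 904,  21,  18,  19,  23,  26,  24,  26, 459, 135,
         0]), array([0.   , 0.006, 0.012, 0.018, 0.024, 0.03 , 0.036, 0.042, 0.048,
       0.054, 0.06 , 0.066, 0.072, 0.078, 0.084]))
grip top 594 0.07144980710721954 ((525.1640625, -190.0648956298828), (29.31679344177246, 19.791336059570312), 27.852367401123047) [[507.6000061035156, -188.1999969482422], [516.7999877929688, -205.6999969482422], [542.7000122070312, -192.0], [533.5, -174.5]]
block top 911 0.021564802422061435 ((543.6338500976562, -177.50137329101562), (88.70021057128906, 28.508182525634766), 28.228349685668945) [[497.79998779296875, -185.89999389648438], [511.29998779296875, -211.0], [589.5, -169.10000610351562], [576.0, -144.0]]
```

View pics/wC.png

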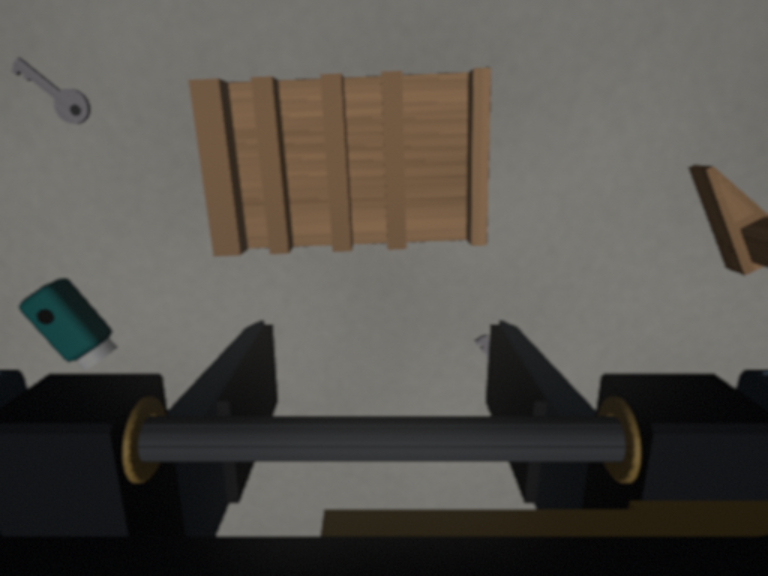

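The wrist view shows the tray between (190,80) and (490,245). The end stop is the wide bar on the left, the dividers are at about x=270, 340 and 395, and the wall is on the right at 480. The grip and block heights, 71 and 22 mm, come from depth and agree with the text. Next I fit the tray bars.

```bash
cat > tray.py <<'E'
from h import *
def bars(i,verbose=True):
    P=cloud(i); m=(wood(i)>0)&(P[...,2]>.026)&(P[...,2]<.034)&(P[...,0]>.48)&(P[...,0]<.68)&(P[...,1]>-.02)&(P[...,1]<.25)
    k,l,st,c=cv2.connectedComponentsWithStats(m.astype(np.uint8)); o=[]
    for j in range(1,k):
        if st[j][4]<200: continue
        q=P[l==j]; pts=(q[:,:2]*1000).astype(np.float32)
        (cx,cy),(a,b),t=cv2.minAreaRect(pts)
        vx,vy,_,_=cv2.fitLine(pts,cv2.DIST_L2,0,.01,.01).ravel(); y=np.degrees(np.arctan(vy/vx))
        o.append((cx,cy,max(a,b),min(a,b),y,np.median(q[:,2])*1000))
    o.sort(key=lambda r:-r[1]); return np.array(o)
E
python3 - <<'E'
from tray import *
import pickle
w=pickle.load(open("wC.pkl","rb"));b=bars(w);print(b.round(2))
# colour rays: outer contour corners at z=.03
d=pickle.load(open("im0.pkl","rb"))
print(bars(d["top"]).round(2))
P=cloud(d["top"])
for n,x,y in(("can",388,185),("bowl",523,212),("key",393,410)): print(n,P[int(y*.64),int(x*.64)].round(3))
E
```

```text
[[582.44 202.39 119.27  20.79   1.16  29.57]
 [583.15 164.11 119.01  14.64   0.98  29.55]
 [584.19 118.36 119.01  14.15   1.01  29.52]
 [584.41  78.24 118.82  14.03   1.    29.58]
 [585.73  19.3  119.07  11.29   0.96  29.48]]
[[5.7923e+02 2.0099e+02 1.1711e+02 2.1620e+01 1.0700e+00 2.9380e+01]
 [5.8081e+02 1.6247e+02 1.1929e+02 1.4550e+01 5.5000e-01 2.9510e+01]
 [5.8109e+02 1.1768e+02 1.1913e+02 1.3710e+01 5.5000e-01 2.9560e+01]
 [5.8278e+02 7.6640e+01 1.1685e+02 1.3560e+01 1.2700e+00 2.9540e+01]]
can [0.756 0.002 0.121]
bowl [ 0.75  -0.222  0.002]
key [ 0.414 -0.005  0.005]
```

Request:
servo_tool(turn=[[0, 0, 0], [0, 0, -5], [0, 0, -5], [0, 0, -5], [0, 0, -5], [0, 0, -5], [0, 0, -4.3], [0, 0, 0]], dp=[[3, 36, 0], [4, 40, 0], [-1, 40, 0], [-4, 40, 0], [-7, 40, 15], [-10, 37, 15], [-12, 30, 20], [0, 0, 15]], hand=[70, 60, 60, 60, 60, 60, 60, 60])

```text
clock: 2.67
tool_pos: [0.5396, -0.1835, 0.1501]
eef_rot: [0.002, 0.966, 0.26, 0.003]
contact_force: [0.3, 1.1, -0.1]
grip_width: 0.657
```

```bash
cat > sp.py <<'E'
from rig import *
from tray import *
import sys,pickle
def spacer(w):
    P=cloud(w);m=wood(w)>0;o={}
    for lo,hi,n in((.066,.08,"grip"),(.018,.026,"block")):
        g=m&(P[...,2]>lo)&(P[...,2]<hi)&(abs(P[...,0]-.53)<.12)&(abs(P[...,1]+.19)<.1)
        k,l,st,c=cv2.connectedComponentsWithStats(g.astype(np.uint8));j=1+np.argmax(st[1:,4])
        q=P[l==j];o[n]=(len(q),np.median(q[:,2])*1e3,cv2.minAreaRect((q[:,:2]*1000).astype(np.float32)))
    return o
if __name__=="__main__":
    w=get_image("wrist");s=get_state();pickle.dump(w,open("w_last.pkl","wb"))
    T=rot(s["eef_rot"]).as_matrix();print("tcp",(s["tool_pos"]*1e3).round(1),"yaw",np.degrees(np.arctan2(T[1,0],T[0,0])))
    o=spacer(w)
    for k in o: print(k,o[k])
    c=o["grip"][2][0];d=np.array([c[0],c[1],33])-s["tool_pos"]*1e3
    print("delta in tool axes",(T.T@d).round(1))
E
python3 sp.py
```

```text
tcp [ 538.  -181.5  147.4] yaw 29.84620709653128
grip (841, np.float64(71.51169984211222), ((525.2855834960938, -189.88604736328125), (29.533639907836914, 19.476593017578125), 29.436368942260742))
block (1274, np.float64(21.620346530585504), ((543.7637329101562, -177.3981475830078), (89.68310546875, 28.547283172607422), 29.021438598632812))
delta in tool axes [-15.5   0.5 114.4]
```

Request:
servo_tool(turn=[[0, 0, 0.6], [0, 0, 0], [0, 0, 0], [0, 0, 0], [0, 0, 0], [0, 0, 0]], dp=[[-15, 0.5, 10], [0, 0, 28], [0, 0, 28], [0, 0, 28], [0, 0, 16], [0, 0, 0]], hand=[60, 60, 60, 60, 60, 60], force=20)

```text
clock: 3.22
tool_pos: [0.523, -0.194, 0.035]
eef_rot: [0.001, 0.969, 0.247, 0.002]
contact_force: [-0.5, -0.1, -1.2]
grip_width: 0.657
```

```bash
python3 - <<'E'
from rig import *
from h import *
s=get_state();T=rot(s["eef_rot"]).as_matrix()
print((s["tool_pos"]*1e3).round(1),T.round(4).tolist(),s["contact_force"].round(2),s["torque"].round(3))
print("delta",(T.T@(np.array([525.3,-189.9,33])-s["tool_pos"]*1e3)).round(1))
E
```

```text
[ 523. -194.   35.] [[0.8775, 0.4795, 0.0041], [0.4795, -0.8775, -0.0015], [0.0029, 0.0033, -1.0]] [-0.47 -0.09 -1.21] [ 0.094  0.044 -0.008]
delta [ 4.  -2.5  2. ]
```

Request:
servo_tool(turn=[[0, 0, -0.4], [0, 0, 0], [0, 0, 0], [0, 0, 0], [0, 0, 0], [0, 0, 0], [0, 0, 0]], dp=[[4, -2.5, 1], [0, 0, 0], [0, 0, 0], [0, 0, 0], [0, 0, 0], [0, 0, 0], [0, 0, 0]], hand=[50, 40, 10, 10, 10, 10, 10], force=30)

```text
clock: 3.8
tool_pos: [0.5276, -0.1903, 0.0397]
eef_rot: [0.003, 0.968, 0.251, 0.004]
contact_force: [0.3, 0.2, -2.2]
grip_width: 0.218
```

```bash
cat > st.py <<'E'
from rig import *
from h import *
s=get_state();T=rot(s["eef_rot"]).as_matrix()
print(round(s["clock"],2),(s["tool_pos"]*1e3).round(1),"yaw",np.degrees(np.arctan2(T[1,0],T[0,0])).round(2),"z",T[:,2].round(4),s["contact_force"].round(2),s["torque"].round(3),s["grip_width"]*91.2)
E
python3 st.py
```

```text
3.8 [ 527.6 -190.3   39.7] yaw 29.04 z [ 0.0089 -0.0035 -1.    ] [ 0.3   0.2  -2.17] [-0.042  0.006 -0.065] 19.891490254492563
```

Request:
servo_tool(turn=[[0, 0, 0], [0, 0, 0], [0, 0, 5], [0, 0, 5], [0, 0, 5], [0, 0, 5], [0, 0, 5], [0, 0, 3]], dp=[[0, 0, -20], [0, 0, -35], [-20, -25, -10], [-20, -25, 0], [-20, -25, 0], [-20, -25, 0], [-10, -25, 0], [0, -25, 0]], hand=[10, 10, 10, 10, 10, 10, 10, 10])

```text
clock: 4.47
tool_pos: [0.3981, -0.0784, 0.107]
eef_rot: [0.003, 1.0, -0.003, 0.007]
contact_force: [0.4, 0.7, -1.7]
grip_width: 0.223
```

Request:
servo_tool(turn=[[0, 0, 0], [0, 0, 0], [0, 0, 0], [0, 0, 0]], dp=[[0, -36, 0], [0, -36, 0], [0, -36, 0], [0, 0, 0]], hand=[10, 10, 10, 10])

```text
clock: 4.8
tool_pos: [0.3972, 0.0361, 0.1078]
eef_rot: [0.003, 1.0, -0.007, 0.008]
contact_force: [-0.2, -1.2, -0.1]
grip_width: 0.216
```

```bash
python3 st.py
```

```text
4.8 [397.2  36.1 107.8] yaw -0.75 z [ 0.0162 -0.0055 -0.9999] [-0.23 -1.24 -0.15] [-0.011  0.02  -0.037] 19.73420809257227
```

Request:
servo_tool(turn=[[0.3, -0.6, -1.7], [0, 0, 0], [0, 0, 0], [0, 0, 0], [0, 0, 0], [0, 0, 0]], dp=[[10, -35, 5], [15, -35, 10], [15, -35, 15], [12, -29, 13], [0, 0, 5], [0, 0, 0]], hand=[10, 10, 10, 10, 10, 10])

```text
clock: 5.3
tool_pos: [0.4514, 0.179, 0.0601]
eef_rot: [-0.001, 1.0, 0.01, 0.006]
contact_force: [-0.6, -0.3, -1.3]
grip_width: 0.216
```

```bash
python3 st.py; python3 - <<'E'
from rig import *
from tray import *
import pickle
w=get_image("wrist");pickle.dump(w,open("wD.pkl","wb"))
cv2.imwrite("pics/wD.png",cv2.resize(w["frame"][:,:,::-1],(768,576)))
P=cloud(w);s=get_state();t=s["tool_pos"];m=(wood(w)>0)&(w["z_map"]>0)
print(bars(w).round(2))
q=P[m&(P[...,0]>t[0]+.017)&(P[...,0]<t[0]+.075)&(abs(P[...,1]-t[1])<.03)&(P[...,2]>.032)]
print(len(q),np.histogram(q[:,2]*1e3,bins=np.arange(20,100,4)))
E
```

```text
5.3 [451.4 179.   60.1] yaw 1.16 z [ 0.0114  0.0013 -0.9999] [-0.63 -0.26 -1.26] [0.01  0.029 0.056] 19.684732380143963
[[552.36 202.32  59.5   20.26   0.96  29.61]
 [553.34 163.96  59.82  14.2    1.16  29.6 ]
 [554.23 118.17  59.89  14.99   1.08  29.54]
 [554.85  78.04  59.39  15.59   0.97  29.53]]
2755 (array([   0,    0,    0,   14,   63, 2082,   46,    0,    0,    1,    4,
          0,    0,    0,    0,    0,    0,    0,    0]), array([20, 24, 28, 32, 36, 40, 44, 48, 52, 56, 60, 64, 68, 72, 76, 80, 84,
       88, 92, 96]))
```

View pics/wD.png

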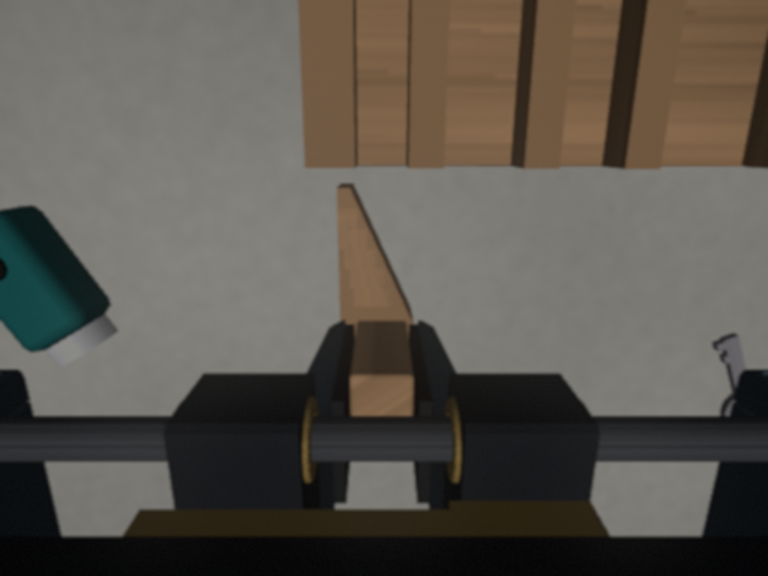

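The held block points along the bay, with its nose at (345,186) just short of the tray edge. The flat side is the left edge, and it lies in line with the end stop, so it needs shifting to the right. Next I measure the held block's edge against the TCP.

```bash
cat > held.py <<'E'
from tray import *
import pickle,sys
def held(w,tcp,T):
    P=cloud(w);L=(P-tcp)@T*1e3   # tool coords, mm
    m=(wood(w)>0)&(w["z_map"]>0)&(L[...,2]>8)&(L[...,2]<26)&(L[...,0]>-5)&(L[...,0]<75)&(abs(L[...,1])<30)
    k,l,st,c=cv2.connectedComponentsWithStats(m.astype(np.uint8));j=1+np.argmax(st[1:,4]);q=L[l==j]
    return q
if __name__=="__main__":
    from rig import *
    w=pickle.load(open("wD.pkl","rb"));s=get_state()
    T=rot(s["eef_rot"]).as_matrix();q=held(w,s["tool_pos"],T)
    A=np.c_[q[:,0],q[:,1],np.ones(len(q))];c=np.linalg.lstsq(A,q[:,2],rcond=None)[0]
    r=q[:,2]-A@c;g=q[abs(r)<1.5];A=np.c_[g[:,0],g[:,1],np.ones(len(g))];c=np.linalg.lstsq(A,g[:,2],rcond=None)[0]
    print("top plane tool z =",c,"n",len(g),"nose x",g[:,0].max())
    g=g[abs(g[:,2]-np.c_[g[:,0],g[:,1],np.ones(len(g))]@c)<1.5]
    xs=np.arange(20,64,2.);lo=[];hi=[]
    for x in xs:
        b=g[abs(g[:,0]-x)<1.2]; lo.append(b[:,1].min());hi.append(b[:,1].max())
    print("flat(-tool y)",np.polyfit(xs,lo,1)); print(np.round(lo,1)); print("slope side",np.round(hi,1))
E
python3 held.py
```

```text
top plane tool z = [1.49771617e-02 5.63022091e-03 1.78264620e+01] n 2387 nose x 64.15999332124667
flat(-tool y) [-7.98272831e-03 -1.72621981e+01]
[-17.5 -17.4 -17.4 -17.4 -17.3 -17.3 -17.8 -17.8 -17.8 -17.7 -17.7 -17.6
 -17.6 -17.5 -17.4 -17.4 -17.8 -17.8 -17.8 -17.8 -17.8 -17.7]
slope side [  7.9   6.6   5.9   4.8   4.1   2.9   1.8   1.1   0.6  -0.6  -1.8  -2.4
  -3.6  -4.1  -5.3  -6.4  -7.   -8.1  -8.7  -9.8 -10.9 -11.5]
```

Request:
servo_tool(turn=[[0, 0, 0], [0, 0, 0], [0, 0, 0], [0, 0, 0], [0, 0, 0]], dp=[[0, 9.7, 3], [0, 0, 7], [8, 0, 0], [10, 0, 0], [0, 0, 0]], hand=[10, 10, 10, 10, 10])

```text
clock: 5.77
tool_pos: [0.4713, 0.1648, 0.0516]
eef_rot: [-0.001, 1.0, 0.008, 0.007]
contact_force: [-0.5, 0.1, -0.3]
grip_width: 0.218
```

```bash
python3 st.py
```

```text
5.77 [471.3 164.8  51.6] yaw 0.91 z [ 0.0131  0.0016 -0.9999] [-0.52  0.07 -0.34] [-0.003 -0.019 -0.021] 19.88260913739705
```

Request:
servo_tool(turn=[[0, 0, 0], [0, 0, 0], [0, 0, 0]], dp=[[5, -3, 1.5], [5, -2, 0.5], [0, 0, 0.5]], hand=[10, 10, 10])

```text
clock: 6.02
tool_pos: [0.4836, 0.1696, 0.0498]
eef_rot: [-0.001, 1.0, 0.007, 0.007]
contact_force: [0.5, -0.4, -1.1]
grip_width: 0.223
```

```bash
python3 st.py
```

```text
6.02 [483.6 169.6  49.8] yaw 0.78 z [ 0.0145  0.002  -0.9999] [ 0.49 -0.39 -1.11] [ 0.055  0.01  -0.025] 20.333222177147324
```

Request:
servo_tool(turn=[[0, 0, 0], [0, 0, 0]], dp=[[0, -1, 0.5], [0, -0.5, 0.5]], hand=[10, 10])

```text
clock: 6.18
tool_pos: [0.4839, 0.1714, 0.0487]
eef_rot: [-0.001, 1.0, 0.007, 0.007]
contact_force: [-0.1, 1.3, -1.5]
grip_width: 0.216
```

```bash
python3 st.py
```

```text
6.18 [483.9 171.4  48.7] yaw 0.79 z [ 0.0146  0.002  -0.9999] [-0.15  1.29 -1.53] [-0.001  0.053 -0.044] 19.683959667580126
```

Request:
servo_tool(turn=[[0, 0, 0], [0, 0, 0]], dp=[[0, -0.5, 0], [0, -0.4, 0]], hand=[10, 10])

```text
clock: 6.35
tool_pos: [0.4835, 0.1726, 0.0485]
eef_rot: [-0.001, 1.0, 0.007, 0.007]
contact_force: [-0.5, 0.2, -1.7]
grip_width: 0.218
```

Request:
servo_tool(turn=[[0, 0, 0], [0, 0, 0]], dp=[[0, -0.4, 0], [0, -0.4, 0]], hand=[10, 10])

```text
clock: 6.52
tool_pos: [0.4831, 0.1735, 0.0485]
eef_rot: [-0.001, 1.0, 0.007, 0.007]
contact_force: [0.6, -0.1, -0.3]
grip_width: 0.215
```

```bash
python3 st.py
```

```text
6.52 [483.1 173.5  48.5] yaw 0.84 z [ 0.0139  0.0018 -0.9999] [ 0.6  -0.12 -0.27] [-0.008 -0.008  0.019] 19.611158375610973
```

Request:
servo_tool(turn=[[0, 0, 0], [0, 0, 0]], dp=[[0.5, -0.4, 0], [0, -0.4, 0]], hand=[10, 10])

```text
clock: 6.68
tool_pos: [0.483, 0.1739, 0.0485]
eef_rot: [-0.0, 1.0, 0.007, 0.006]
contact_force: [1.0, -7.6, 1.2]
grip_width: 0.221
```

Request:
servo_tool(turn=[[0, 0, 0], [0, 0, 0]], dp=[[0.5, -0.4, 0], [0, -0.4, 0]], hand=[10, 10])

```text
clock: 6.85
tool_pos: [0.483, 0.1739, 0.0485]
eef_rot: [0.0, 1.0, 0.007, 0.006]
contact_force: [0.6, -5.8, 1.6]
grip_width: 0.216
```

```bash
python3 st.py
```

```text
6.85 [483.  173.9  48.5] yaw 0.84 z [ 1.160e-02 -5.000e-04 -9.999e-01] [ 0.64 -5.76  1.64] [-1.373 -0.296 -0.305] 19.71781294225236
```

Request:
servo_tool(turn=[[0, 0, 0], [0, 0, 0], [0, 0, 0], [0, 0, 0]], dp=[[3, 0, 0], [5, -0.1, 0], [5, -0.1, 0], [5, -0.1, 0]], hand=[10, 10, 10, 10])

```text
clock: 7.18
tool_pos: [0.4997, 0.1739, 0.0481]
eef_rot: [0.001, 1.0, 0.007, 0.004]
contact_force: [-6.2, 1.0, -0.9]
grip_width: 0.217
```

```bash
python3 st.py
```

```text
7.18 [499.7 173.9  48.1] yaw 0.84 z [ 0.0073 -0.0017 -1.    ] [-6.22  0.98 -0.89] [0.161 1.371 0.028] 19.77545159581576
```

Request:
servo_tool(turn=[[0, 0, 0], [0, 0, 0], [0, 0, 0], [0, 0, 0]], dp=[[5, -0.1, 0], [5, -0.1, 0], [5, -0.1, 0], [5, -0.1, 0]], hand=[10, 10, 10, 10])

```text
clock: 7.52
tool_pos: [0.5141, 0.174, 0.0468]
eef_rot: [0.002, 1.0, 0.007, -0.005]
contact_force: [-28.5, 1.3, 35.1]
grip_width: 0.218
```

```bash
python3 st.py
```

```text
7.52 [514.1 174.   46.8] yaw 0.77 z [-0.0107 -0.0044 -0.9999] [-28.45   1.32  35.08] [0.669 4.868 0.046] 19.881919306137366
```

Pitch and z have drifted and the nose is pressing on the board, so I'm stopping to lift and level it.

Request:
servo_tool(turn=[[0, 0.7, 0], [0, 0.5, 0], [0, 0, 0]], dp=[[-2, 0, -1.5], [0, 0, -1], [0, 0, 0]], hand=[10, 10, 10])

```text
clock: 7.77
tool_pos: [0.513, 0.1742, 0.0495]
eef_rot: [0.002, 1.0, 0.007, 0.005]
contact_force: [-2.5, -2.8, 0.1]
grip_width: 0.219
```

```bash
cat > chk.py <<'E'
from rig import *
from held import *
exec(open("st.py").read())
w=get_image("wrist");pickle.dump(w,open("wE.pkl","wb"))
cv2.imwrite("pics/wE.png",cv2.resize(w["frame"][:,:,::-1],(768,576)))
P=cloud(w);L=(P-s["tool_pos"])@T*1e3
m=(wood(w)>0)&(L[...,0]>18)&(L[...,0]<64)&(L[...,1]>-16)&(L[...,1]<9-.4545*(L[...,0]-16))
q=L[m];A=lambda g:np.c_[g[:,0],g[:,1],np.ones(len(g))]
q=q[(q[:,2]>8)&(q[:,2]<27)];c=np.linalg.lstsq(A(q),q[:,2],rcond=None)[0]
for _ in range(3):
    q=q[abs(q[:,2]-A(q)@c)<1.2];c=np.linalg.lstsq(A(q),q[:,2],rcond=None)[0]
n=T@np.array([c[0],c[1],-1.]);n/=n[2]
print("plane tool",c.round(4),len(q),"world slopes dz/dx,dz/dy",(-n[:2]).round(4))
for X in(-22,0,65): print("underside z at",X,(s["tool_pos"]*1e3+T@np.array([X,0,c[0]*X+c[2]+22.]))[2].round(1))
print(bars(w).round(2))
E
python3 chk.py
```

```text
7.77 [513.  174.2  49.5] yaw 0.77 z [ 0.0097 -0.0043 -0.9999] [-2.48 -2.76  0.08] [-0.313  0.337 -0.001] 19.997476948781028
plane tool [ 1.1000e-03 -3.0000e-03  1.7463e+01] 1672 world slopes dz/dx,dz/dy [ 0.0087 -0.0073]
underside z at -22 9.8
underside z at 0 10.0
underside z at 65 10.6
[[579.95 180.8  123.19  64.1    2.17  29.77]
 [583.36 118.57 118.74  14.95   1.04  29.59]
 [583.95  78.42 118.35  15.97   0.9   29.56]
 [546.58  23.69  42.42   8.1    6.22  29.12]]
```

Request:
servo_tool(turn=[[0.2, -0.2, 0], [0, 0.1, 0], [0, 0.1, 0], [0, 0.1, 0]], dp=[[3, 0, 0], [5, -0.1, 0], [5, -0.1, 0], [5, -0.1, 0]], hand=[10, 10, 10, 10])

```text
clock: 8.15
tool_pos: [0.5301, 0.1743, 0.0484]
eef_rot: [0.001, 1.0, 0.007, 0.003]
contact_force: [-3.9, -0.9, -1.0]
grip_width: 0.221
```

```bash
python3 st.py
```

```text
8.15 [530.1 174.3  48.4] yaw 0.78 z [ 0.0053 -0.0012 -1.    ] [-3.92 -0.88 -1.04] [-0.12   1.039  0.042] 20.17379387967542
```

Request:
servo_tool(turn=[[0, 0, 0], [0, 0.1, 0], [0, 0.1, 0], [0, 0.1, 0], [0, 0.1, 0]], dp=[[5, -0.1, -0.4], [5, -0.1, -0.3], [5, -0.1, -0.3], [5, -0.1, -0.3], [5, -0.1, -0.3]], hand=[10, 10, 10, 10, 10])

```text
clock: 8.57
tool_pos: [0.5571, 0.1748, 0.0495]
eef_rot: [0.001, 1.0, 0.007, 0.005]
contact_force: [-5.0, -1.8, -0.9]
grip_width: 0.217
```

```bash
python3 st.py
```

```text
8.57 [557.1 174.8  49.5] yaw 0.8 z [ 0.0103 -0.0019 -0.9999] [-4.97 -1.75 -0.91] [-0.336  1.117  0.085] 19.79207301593709
```

Request:
servo_tool(turn=[[0, 0, 0], [0, 0, 0], [0, 0, 0]], dp=[[5, -0.1, 0], [5, -0.1, 0], [0, 0, 0]], hand=[10, 10, 10])

```text
clock: 8.82
tool_pos: [0.5692, 0.175, 0.0497]
eef_rot: [0.001, 1.0, 0.007, 0.005]
contact_force: [-3.3, -1.1, 1.6]
grip_width: 0.216
```

```bash
python3 chk.py
```

```text
8.82 [569.2 175.   49.7] yaw 0.82 z [ 0.0109 -0.0022 -0.9999] [-3.29 -1.08  1.6 ] [-0.161  0.523  0.136] 19.69620868173176
plane tool [6.00000e-03 5.20000e-03 1.73725e+01] 1654 world slopes dz/dx,dz/dy [0.0049 0.0029]
underside z at -22 10.2
underside z at 0 10.3
underside z at 65 10.6
[[599.51 181.08  86.4   64.37 -55.63  29.9 ]
 [599.83 118.91  88.15  14.78   1.04  29.58]
 [590.72  78.63 107.49  15.44   1.08  29.54]
 [580.83  19.79  87.66  12.41   2.79  29.21]]
```

View pics/wE.png

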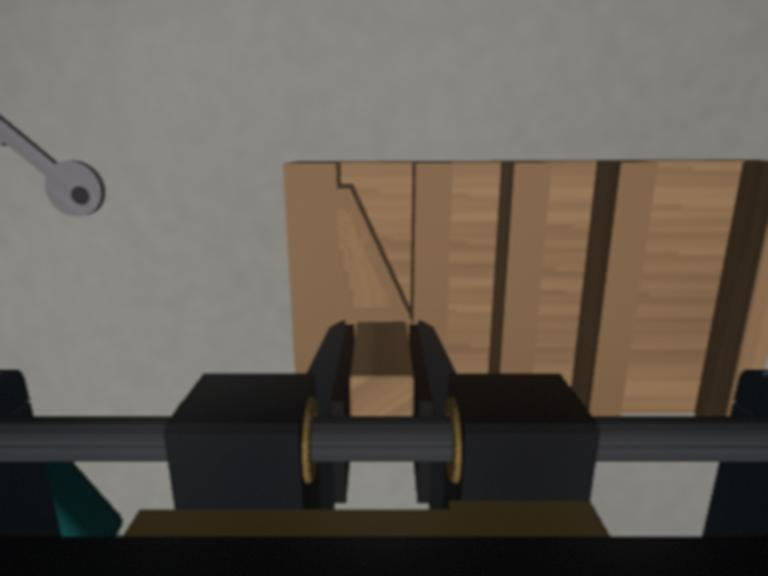

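The block is fully in gap 1: flat side flush with the end stop at x≈340 and divider 1 flush at x≈413. I'll lift it out and step to gap 2, which is a 44 mm pitch.

Request:
servo_tool(turn=[[0, 0, 0], [0, 0, 0], [0, 0, 0], [0, 0, 0], [0, 0, 0]], dp=[[0, 0, -4], [0, 0, -8], [0, 0, -10], [0, 0, -10], [0, 0, 0]], hand=[10, 10, 10, 10, 10])

```text
clock: 9.28
tool_pos: [0.5709, 0.1758, 0.0861]
eef_rot: [0.0, 1.0, 0.007, 0.008]
contact_force: [1.3, 0.0, -0.5]
grip_width: 0.218
```

Request:
servo_tool(turn=[[0, -0.2, 0], [0, -0.2, 0], [0, 0, 0], [0, 0, 0], [0, 0, 0]], dp=[[-28, 10, 0], [-30, 12, 0], [-30, 12, 0], [-28, 10, 0], [0, 0, 0]], hand=[10, 10, 10, 10, 10])

```text
clock: 9.7
tool_pos: [0.4547, 0.1301, 0.0881]
eef_rot: [-0.001, 1.0, 0.007, 0.01]
contact_force: [-0.9, -0.5, -0.9]
grip_width: 0.218
```

```bash
python3 chk.py
```

```text
9.7 [454.7 130.1  88.1] yaw 0.81 z [ 0.0194  0.0024 -0.9998] [-0.93 -0.53 -0.87] [0.019 0.051 0.011] 19.885663113879588
plane tool [ 3.500e-03 -3.000e-04  1.739e+01] 1667 world slopes dz/dx,dz/dy [0.0159 0.0021]
underside z at -22 48.4
underside z at 0 48.7
underside z at 65 49.8
[[557.91 202.39  69.49  21.11   1.12  29.57]
 [558.72 155.26  69.66  14.19   1.09  29.62]
 [559.01 117.87  69.26  13.98   1.19  29.62]
 [559.74  78.04  69.49  14.7    1.03  29.56]
 [560.7   19.23  68.67  12.86   0.87  29.49]]
```

Request:
servo_tool(turn=[[0, -0.5, 0], [0, -0.4, 0], [0, 0, 0], [0, 0, 0], [0, 0, 0], [0, 0, 0], [0, 0, 0]], dp=[[-6, 3, 0], [0, 0, 10], [0, 0, 10], [0, 0, 10], [0, 0, 6], [0, 0, 0.5], [0, 0, 0.5]], hand=[10, 10, 10, 10, 10, 10, 10])

```text
clock: 10.33
tool_pos: [0.4559, 0.129, 0.0486]
eef_rot: [-0.002, 1.0, 0.007, 0.005]
contact_force: [-0.7, 0.0, -0.4]
grip_width: 0.216
```

```bash
python3 st.py
```

```text
10.33 [455.9 129.   48.6] yaw 0.81 z [ 0.0092  0.004  -0.9999] [-0.74  0.03 -0.39] [ 0.03  -0.011  0.021] 19.67608257944046
```

Request:
servo_tool(turn=[[-0.2, 0, 0], [0, 0, 0], [0, 0, 0], [0, 0, 0]], dp=[[0, 2, 0], [10, 0, 0], [12, 0, 0], [0, 0, 0]], hand=[10, 10, 10, 10])

```text
clock: 10.67
tool_pos: [0.4803, 0.1274, 0.0487]
eef_rot: [0.0, 1.0, 0.007, 0.005]
contact_force: [0.7, 0.5, -0.6]
grip_width: 0.219
```

```bash
python3 st.py
```

```text
10.67 [480.3 127.4  48.7] yaw 0.84 z [ 0.0091  0.     -1.    ] [ 0.66  0.47 -0.58] [-0.014  0.051  0.011] 20.004354975164706
```

Request:
servo_tool(turn=[[0, 0, 0], [0, 0, 0]], dp=[[0, -0.8, 0], [0, -0.3, 0]], hand=[10, 10])

```text
clock: 10.83
tool_pos: [0.4819, 0.1285, 0.0491]
eef_rot: [-0.0, 1.0, 0.007, 0.005]
contact_force: [-0.3, 0.2, -1.0]
grip_width: 0.216
```

Request:
servo_tool(turn=[[0, 0, 0], [0, 0, 0]], dp=[[0, -0.2, 0], [0, 0, 0]], hand=[10, 10])

```text
clock: 11.0
tool_pos: [0.482, 0.1289, 0.0494]
eef_rot: [-0.0, 1.0, 0.007, 0.005]
contact_force: [0.4, -0.1, -0.6]
grip_width: 0.216
```

```bash
python3 st.py
```

```text
11.0 [482.  128.9  49.4] yaw 0.8 z [ 1.080e-02  4.000e-04 -9.999e-01] [ 0.42 -0.11 -0.55] [ 0.016  0.026 -0.05 ] 19.661881986155134
```

Request:
servo_tool(turn=[[0, 0, 0], [0, 0, 0]], dp=[[0, -0.2, 0.2], [0, -0.1, 0.2]], hand=[10, 10])

```text
clock: 11.17
tool_pos: [0.4816, 0.1292, 0.0491]
eef_rot: [-0.0, 1.0, 0.007, 0.005]
contact_force: [-0.6, 0.0, 0.2]
grip_width: 0.219
```

Request:
servo_tool(turn=[[0, 0, 0], [0, 0, 0]], dp=[[0, -0.1, 0], [0, -0.1, 0]], hand=[10, 10])

```text
clock: 11.33
tool_pos: [0.4812, 0.1294, 0.049]
eef_rot: [-0.0, 1.0, 0.007, 0.005]
contact_force: [-0.5, 0.3, -1.3]
grip_width: 0.22
```

```bash
python3 st.py
```

```text
11.33 [481.2 129.4  49. ] yaw 0.82 z [ 1.050e-02  4.000e-04 -9.999e-01] [-0.55  0.3  -1.31] [0.048 0.006 0.008] 20.057100683304302
```

Request:
servo_tool(turn=[[0, 0, 0], [0, 0, 0]], dp=[[0, -0.1, 0], [0, -0.1, 0]], hand=[10, 10])

```text
clock: 11.5
tool_pos: [0.4811, 0.1296, 0.049]
eef_rot: [-0.0, 1.0, 0.007, 0.005]
contact_force: [0.9, -1.3, -1.9]
grip_width: 0.221
```

Request:
servo_tool(turn=[[0, 0, 0]], dp=[[0, -0.1, 0]], hand=[10])

```text
clock: 11.58
tool_pos: [0.4811, 0.1297, 0.049]
eef_rot: [-0.0, 1.0, 0.007, 0.005]
contact_force: [0.2, -1.4, -2.0]
grip_width: 0.216
```

```bash
python3 st.py
```

```text
11.58 [481.1 129.7  49. ] yaw 0.82 z [ 1.050e-02  2.000e-04 -9.999e-01] [ 0.22 -1.42 -2.  ] [-0.353 -0.043 -0.071] 19.669500404212037
```

Request:
servo_tool(turn=[[0, 0, 0], [0, 0, 0], [0, 0, 0]], dp=[[4, 0, 0], [5, 0, 0], [5, 0, 0]], hand=[10, 10, 10])

```text
clock: 11.83
tool_pos: [0.4951, 0.1297, 0.049]
eef_rot: [0.0, 1.0, 0.007, 0.005]
contact_force: [-0.1, -0.8, 0.0]
grip_width: 0.22
```

```bash
python3 st.py
```

```text
11.83 [495.1 129.7  49. ] yaw 0.83 z [ 0.0093 -0.     -1.    ] [-0.13 -0.82  0.  ] [-0.137  0.086 -0.048] 20.055586833530842
```

Request:
servo_tool(turn=[[0, 0.1, 0], [0, 0.1, 0]], dp=[[4, 0.1, -0.2], [4, 0.1, -0.2]], hand=[10, 10])

```text
clock: 12.0
tool_pos: [0.5038, 0.1297, 0.0493]
eef_rot: [-0.0, 1.0, 0.007, 0.006]
contact_force: [-5.6, 3.5, -1.3]
grip_width: 0.218
```

```bash
python3 st.py
```

```text
12.0 [503.8 129.7  49.3] yaw 0.82 z [ 1.140e-02  1.000e-04 -9.999e-01] [-5.57  3.54 -1.28] [0.681 1.112 0.   ] 19.900405685873338
```

Request:
servo_tool(turn=[[0, 0.1, 0], [0, 0.1, 0]], dp=[[4, -0.1, -0.2], [4, 0, -0.2]], hand=[10, 10])

```text
clock: 12.17
tool_pos: [0.5108, 0.13, 0.049]
eef_rot: [0.0, 1.0, 0.007, 0.005]
contact_force: [-5.5, 1.5, -1.0]
grip_width: 0.218
```

```bash
python3 st.py
```

```text
12.17 [510.8 130.   49. ] yaw 0.79 z [ 1.080e-02 -1.000e-04 -9.999e-01] [-5.49  1.45 -0.97] [ 0.508  1.22  -0.05 ] 19.858327729728764
```

Request:
servo_tool(turn=[[0, 0.1, 0], [0, 0.1, 0], [0, 0.1, 0]], dp=[[5, 0, -0.2], [5, 0, -0.2], [5, 0, -0.2]], hand=[10, 10, 10])

```text
clock: 12.42
tool_pos: [0.5248, 0.1302, 0.0487]
eef_rot: [0.0, 1.0, 0.007, 0.006]
contact_force: [-3.4, 1.2, -1.0]
grip_width: 0.216
```

```bash
python3 st.py
```

```text
12.42 [524.8 130.2  48.7] yaw 0.76 z [ 1.140e-02 -3.000e-04 -9.999e-01] [-3.39  1.18 -0.99] [0.315 0.666 0.074] 19.72584475673352
```

Request:
servo_tool(turn=[[0, 0.1, 0], [0, 0.1, 0], [0, 0.1, 0]], dp=[[5, -0.1, -0.2], [5, -0.1, -0.2], [5, -0.1, -0.2]], hand=[10, 10, 10])

```text
clock: 12.67
tool_pos: [0.5405, 0.1305, 0.0491]
eef_rot: [0.0, 1.0, 0.007, 0.007]
contact_force: [-3.0, 0.3, -1.1]
grip_width: 0.22
```

```bash
python3 st.py
```

```text
12.67 [540.5 130.5  49.1] yaw 0.77 z [ 1.500e-02 -8.000e-04 -9.999e-01] [-3.05  0.29 -1.12] [0.021 0.939 0.014] 20.10913375122348
```

Request:
servo_tool(turn=[[0, 0, 0], [0, 0, 0], [0, 0, 0]], dp=[[5, -0.1, 0], [5, -0.05, 0], [5, -0.05, 0]], hand=[10, 10, 10])

```text
clock: 12.92
tool_pos: [0.5568, 0.1308, 0.0492]
eef_rot: [0.001, 1.0, 0.007, 0.007]
contact_force: [-3.6, 0.1, -0.8]
grip_width: 0.22
```

```bash
python3 st.py
```

```text
12.92 [556.8 130.8  49.2] yaw 0.78 z [ 0.0144 -0.0011 -0.9999] [-3.63  0.09 -0.81] [0.069 0.849 0.091] 20.081064409845858
```

Request:
servo_tool(turn=[[0, 0, 0], [0, 0, 0], [0, 0, 0]], dp=[[5, -0.05, 0], [5, -0.05, 0], [0, 0, 0]], hand=[10, 10, 10])

```text
clock: 13.17
tool_pos: [0.5691, 0.131, 0.0495]
eef_rot: [0.001, 1.0, 0.007, 0.008]
contact_force: [-1.2, -0.3, 0.5]
grip_width: 0.216
```

```bash
python3 chk.py
```

```text
13.17 [569.1 131.   49.5] yaw 0.79 z [ 0.0152 -0.0011 -0.9999] [-1.23 -0.35  0.53] [0.02  0.385 0.038] 19.698655587697814
plane tool [3.90000e-03 1.30000e-03 1.74328e+01] 1659 world slopes dz/dx,dz/dy [0.0113 0.0002]
underside z at -22 9.8
underside z at 0 10.1
underside z at 65 10.8
[[596.18 202.85  91.87  21.13   0.72  29.57]
 [601.67 134.12  83.77  58.19 -35.21  29.98]
 [600.04  78.72  88.67  14.95   1.05  29.55]
 [590.89  19.52 108.52  12.58   0.97  29.41]]
```

Request:
servo_tool(turn=[[0, 0, 0], [0, 0, 0], [0, 0, 0], [0, -0.2, 0], [0, -0.2, 0]], dp=[[0, 0, -4], [0, 0, -8], [0, 0, -10], [0, 0, -10], [0, 0, 0]], hand=[10, 10, 10, 10, 10])

```text
clock: 13.63
tool_pos: [0.5698, 0.1313, 0.0856]
eef_rot: [0.0, 1.0, 0.007, 0.006]
contact_force: [0.6, -0.5, -1.4]
grip_width: 0.219
```

Request:
servo_tool(turn=[[0, -0.3, 0], [0, -0.3, 0], [0, -0.2, 0], [0, -0.2, 0], [0, 0, 0]], dp=[[-30, 11, 0], [-32, 12, 0], [-32, 12, 0], [-30, 11, 0], [0, 0, 0]], hand=[10, 10, 10, 10, 10])

```text
clock: 14.05
tool_pos: [0.445, 0.083, 0.0882]
eef_rot: [-0.0, 1.0, 0.007, 0.001]
contact_force: [-0.9, -0.6, -1.0]
grip_width: 0.222
```

```bash
python3 chk.py
```

```text
14.05 [445.   83.   88.2] yaw 0.82 z [ 0.0014  0.001  -1.    ] [-0.95 -0.6  -0.98] [-0.062  0.077 -0.008] 20.250634845566307
plane tool [5.70000e-03 1.40000e-03 1.73451e+01] 1657 world slopes dz/dx,dz/dy [-0.0043  0.0023]
underside z at -22 48.9
underside z at 0 48.8
underside z at 65 48.5
[[551.6  202.18  57.4   21.38   1.21  29.61]
 [552.33 155.24  57.43  14.92   1.16  29.61]
 [552.99 111.13  57.47  14.21   1.03  29.62]
 [553.71  77.74  56.81  13.93   1.33  29.6 ]
 [554.76  18.73  57.01  11.98   1.03  29.51]]
```

Request:
servo_tool(turn=[[0, 0.4, 0], [0, 0.2, 0], [0, 0, 0], [0, 0, 0], [0, 0, 0], [0, 0, 0], [0, 0, 0]], dp=[[0, 0, 0], [0, 0, 10], [0, 0, 10], [0, 0, 10], [0, 0, 6], [0, 0, 0.5], [0, 0, 0.5]], hand=[10, 10, 10, 10, 10, 10, 10])

```text
clock: 14.68
tool_pos: [0.4548, 0.0852, 0.0515]
eef_rot: [-0.001, 1.0, 0.007, 0.011]
contact_force: [-0.3, 0.0, -0.9]
grip_width: 0.218
```

```bash
python3 st.py
```

```text
14.68 [454.8  85.2  51.5] yaw 0.83 z [ 0.023   0.0027 -0.9997] [-0.34  0.01 -0.89] [ 0.044  0.08  -0.031] 19.838555889392833
```

Request:
servo_tool(turn=[[-0.15, -0.4, 0], [0, -0.3, 0], [0, 0, 0], [0, 0, 0], [0, 0, 0]], dp=[[0, 1.5, 0.5], [0, 0, 1], [8, 0, 0.5], [10, 0, 0], [0, 0, 0]], hand=[10, 10, 10, 10, 10])

```text
clock: 15.1
tool_pos: [0.4754, 0.084, 0.05]
eef_rot: [0.0, 1.0, 0.007, 0.005]
contact_force: [0.2, 0.1, -0.9]
grip_width: 0.215
```

```bash
python3 st.py
```

```text
15.1 [475.4  84.   50. ] yaw 0.84 z [ 1.010e-02 -4.000e-04 -9.999e-01] [ 0.21  0.12 -0.9 ] [ 0.009  0.012 -0.014] 19.601999415631802
```

Request:
servo_tool(turn=[[0, 0, 0], [0, 0, 0], [0, 0, 0], [0, 0, 0]], dp=[[0, -0.6, 0.3], [0, -0.2, 0.3], [0, -0.1, 0.2], [0, -0.1, 0]], hand=[10, 10, 10, 10])

```text
clock: 15.43
tool_pos: [0.4765, 0.0851, 0.0495]
eef_rot: [0.0, 1.0, 0.007, 0.006]
contact_force: [-0.0, -0.9, -1.1]
grip_width: 0.219
```

```bash
python3 st.py
```

```text
15.43 [476.5  85.1  49.5] yaw 0.82 z [ 1.110e-02 -2.000e-04 -9.999e-01] [-0.01 -0.91 -1.06] [-0.004  0.023 -0.008] 19.98634089810749
```

Request:
servo_tool(turn=[[0, 0, 0], [0, 0, 0]], dp=[[0, -0.1, 0], [0, -0.1, 0]], hand=[10, 10])

```text
clock: 15.6
tool_pos: [0.4761, 0.0853, 0.0495]
eef_rot: [0.0, 1.0, 0.007, 0.005]
contact_force: [-0.7, 0.3, -0.6]
grip_width: 0.22
```

```bash
python3 st.py
```

```text
15.6 [476.1  85.3  49.5] yaw 0.82 z [ 1.090e-02 -2.000e-04 -9.999e-01] [-0.67  0.3  -0.58] [-0.002  0.047  0.009] 20.073416614659443
```

Request:
servo_tool(turn=[[0, 0, 0], [0, 0, 0]], dp=[[0, -0.1, 0.2], [0, -0.1, 0]], hand=[10, 10])

```text
clock: 15.77
tool_pos: [0.4759, 0.0855, 0.0492]
eef_rot: [0.0, 1.0, 0.007, 0.005]
contact_force: [0.1, -0.4, -1.4]
grip_width: 0.217
```

```bash
python3 st.py
```

```text
15.77 [475.9  85.5  49.2] yaw 0.83 z [ 1.070e-02 -3.000e-04 -9.999e-01] [ 0.06 -0.44 -1.37] [-0.131 -0.034 -0.044] 19.825719603362618
```

Request:
servo_tool(turn=[[0, 0, 0]], dp=[[0, -0.1, 0]], hand=[10])

```text
clock: 15.85
tool_pos: [0.4758, 0.0856, 0.0493]
eef_rot: [0.0, 1.0, 0.007, 0.005]
contact_force: [-0.6, -1.4, -0.9]
grip_width: 0.218
```

```bash
python3 st.py
```

```text
15.85 [475.8  85.6  49.3] yaw 0.83 z [ 1.080e-02 -4.000e-04 -9.999e-01] [-0.64 -1.38 -0.92] [-0.361 -0.083 -0.069] 19.86827458743887
```

Request:
servo_tool(turn=[[0, 0, 0], [0, 0, 0], [0, 0, 0]], dp=[[4, 0, 0], [4, 0, 0], [4, 0, 0]], hand=[10, 10, 10])

```text
clock: 16.1
tool_pos: [0.4877, 0.0856, 0.0493]
eef_rot: [0.0, 1.0, 0.007, 0.005]
contact_force: [-0.2, -0.8, -1.8]
grip_width: 0.218
```

```bash
python3 st.py
```

```text
16.1 [487.7  85.6  49.3] yaw 0.84 z [ 9.6e-03 -6.0e-04 -1.0e+00] [-0.16 -0.85 -1.79] [-0.052  0.091 -0.048] 19.854270058557336
```

Request:
servo_tool(turn=[[0, 0.1, 0], [0, 0.1, 0]], dp=[[4, 0.05, -0.2], [4, 0.05, -0.2]], hand=[10, 10])

```text
clock: 16.27
tool_pos: [0.4958, 0.0857, 0.0494]
eef_rot: [0.0, 1.0, 0.007, 0.006]
contact_force: [-6.1, 2.7, -0.7]
grip_width: 0.216
```

```bash
python3 st.py
```

```text
16.27 [495.8  85.7  49.4] yaw 0.82 z [ 1.100e-02 -5.000e-04 -9.999e-01] [-6.12  2.72 -0.67] [0.545 1.256 0.095] 19.669150960518486
```

Request:
servo_tool(turn=[[0, 0.1, 0], [0, 0.1, 0]], dp=[[4, -0.05, -0.1], [4, 0, -0.1]], hand=[10, 10])

```text
clock: 16.43
tool_pos: [0.5024, 0.0859, 0.0488]
eef_rot: [0.0, 1.0, 0.007, 0.005]
contact_force: [-5.4, 1.5, -0.2]
grip_width: 0.219
```

```bash
python3 st.py
```

```text
16.43 [502.4  85.9  48.8] yaw 0.81 z [ 9.5e-03 -7.0e-04 -1.0e+00] [-5.4   1.55 -0.19] [0.282 1.343 0.046] 19.973397641344768
```

Request:
servo_tool(turn=[[0, 0.1, 0], [0, 0.1, 0]], dp=[[4, 0, -0.1], [4, 0, -0.1]], hand=[10, 10])

```text
clock: 16.6
tool_pos: [0.5085, 0.086, 0.048]
eef_rot: [0.0, 1.0, 0.007, 0.004]
contact_force: [-6.4, 1.6, -0.6]
grip_width: 0.213
```

```bash
python3 st.py
```

```text
16.6 [508.5  86.   48. ] yaw 0.8 z [ 7.3e-03 -9.0e-04 -1.0e+00] [-6.36  1.61 -0.56] [0.342 1.293 0.02 ] 19.433969118755034
```

Request:
servo_tool(turn=[[0, 0.2, 0], [0, 0.2, 0], [0, 0.1, 0]], dp=[[4, 0, -0.6], [4, 0, -0.6], [5, 0, -0.3]], hand=[10, 10, 10])

```text
clock: 16.85
tool_pos: [0.5187, 0.0861, 0.0479]
eef_rot: [0.001, 1.0, 0.007, 0.004]
contact_force: [-3.2, 0.6, -1.0]
grip_width: 0.221
```

```bash
python3 st.py
```

```text
16.85 [518.7  86.1  47.9] yaw 0.77 z [ 0.0077 -0.0011 -1.    ] [-3.21  0.61 -0.99] [ 0.24   0.807 -0.014] 20.11837228174203
```

Request:
servo_tool(turn=[[0, 0.1, 0], [0, 0, 0], [0, 0, 0]], dp=[[5, 0, -0.2], [5, -0.05, -0.2], [5, -0.05, -0.2]], hand=[10, 10, 10])

```text
clock: 17.1
tool_pos: [0.5338, 0.0864, 0.048]
eef_rot: [0.001, 1.0, 0.007, 0.003]
contact_force: [-4.0, -0.3, -1.3]
grip_width: 0.219
```

```bash
python3 st.py
```

```text
17.1 [533.8  86.4  48. ] yaw 0.77 z [ 0.0066 -0.0014 -1.    ] [-4.03 -0.25 -1.29] [0.01  0.837 0.053] 20.01678715472536
```

Request:
servo_tool(turn=[[0, 0.1, 0], [0, 0.1, 0], [0, 0.1, 0]], dp=[[5, -0.05, -0.4], [5, -0.05, -0.3], [5, -0.05, -0.3]], hand=[10, 10, 10])

```text
clock: 17.35
tool_pos: [0.5503, 0.0867, 0.049]
eef_rot: [0.001, 1.0, 0.007, 0.006]
contact_force: [-4.3, -0.2, -0.6]
grip_width: 0.218
```

```bash
python3 st.py
```

```text
17.35 [550.3  86.7  49. ] yaw 0.79 z [ 0.0114 -0.0015 -0.9999] [-4.27 -0.22 -0.57] [0.086 0.861 0.079] 19.84417403516799
```

Request:
servo_tool(turn=[[0, 0.1, 0], [0, 0.1, 0], [0, 0, 0], [0, 0, 0], [0, 0, 0]], dp=[[5, -0.05, -0.2], [5, -0.05, -0.2], [5, -0.05, -0.2], [4, 0, 0], [0, 0, 0]], hand=[10, 10, 10, 10, 10])

```text
clock: 17.77
tool_pos: [0.5728, 0.0871, 0.0503]
eef_rot: [0.001, 1.0, 0.007, 0.008]
contact_force: [-1.9, -0.2, -0.3]
grip_width: 0.216
```

```bash
python3 chk.py
```

```text
17.77 [572.8  87.1  50.3] yaw 0.8 z [ 0.0166 -0.0015 -0.9999] [-1.92 -0.22 -0.3 ] [0.018 0.636 0.04 ] 19.730491481599394
plane tool [ 4.10000e-03 -1.80000e-03  1.74199e+01] 1658 world slopes dz/dx,dz/dy [ 0.0126 -0.0034]
underside z at -22 10.6
underside z at 0 10.9
underside z at 65 11.7
[[590.09 202.94 104.53  21.98   0.85  29.55]
 [600.6  156.1   84.98  15.23   1.04  29.58]
 [603.61  90.15  81.43  58.4  -66.99  29.96]
 [602.61  19.75  85.72  12.15   1.01  29.47]]
```

Request:
servo_tool(turn=[[0, 0, 0], [0, 0, 0], [0, 0, 0], [0, -0.2, 0], [0, -0.2, 0]], dp=[[0, 0, -4], [0, 0, -8], [0, 0, -10], [0, 0, -12], [0, 0, 0]], hand=[10, 10, 10, 10, 10])

```text
clock: 18.23
tool_pos: [0.5735, 0.0873, 0.0883]
eef_rot: [0.001, 1.0, 0.007, 0.007]
contact_force: [0.4, 0.2, -0.5]
grip_width: 0.219
```

Request:
servo_tool(turn=[[0, -0.2, 0], [0, -0.2, 0], [0, -0.1, 0], [0, 0, 0], [0, 0, 0], [0, 0, 0], [0, 0, 0], [0, 0, 0]], dp=[[-10, 30, 0], [-11, 34, 0], [-11, 34, 0], [-11, 34, 0], [-11, 34, 0], [-11, 34, 0], [-10, 30, 0], [0, 0, 0]], hand=[10, 10, 10, 10, 10, 10, 10, 10])

```text
clock: 18.9
tool_pos: [0.5039, -0.1516, 0.0942]
eef_rot: [0.001, 1.0, 0.01, 0.01]
contact_force: [0.1, -0.3, -0.7]
grip_width: 0.22
```

```bash
python3 chk.py
```

```text
18.9 [ 503.9 -151.6   94.2] yaw 1.09 z [ 0.0195 -0.0024 -0.9998] [ 0.08 -0.27 -0.7 ] [0.017 0.052 0.036] 20.091682408888555
plane tool [ 3.90000e-03 -1.10000e-03  1.73839e+01] 1676 world slopes dz/dx,dz/dy [ 0.0157 -0.0036]
underside z at -22 54.4
underside z at 0 54.8
underside z at 65 55.8
[[583.49  18.43 114.8   13.8   -0.76  29.48]]
```

View pics/wE.png

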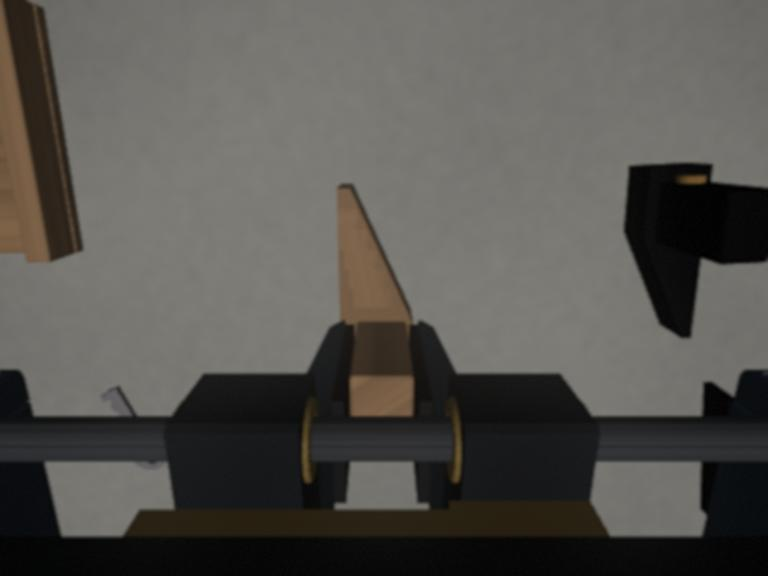

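The spacer hangs over clear console. The tray is at upper left and the black decoy is well to the right at (690,250). Next I level it and lower it.

Request:
servo_tool(turn=[[0.15, -0.5, 0], [0, -0.5, 0], [0, 0, 0], [0, -0.1, 0], [0, -0.1, 0], [0, 0, 0]], dp=[[0, 0, 8], [0, 0, 13], [0, 0, 13], [0, 0, 10], [0, 0, 2], [0, 0, 0.5]], hand=[10, 10, 10, 10, 10, 10])

```text
clock: 19.45
tool_pos: [0.5075, -0.1469, 0.0456]
eef_rot: [0.0, 1.0, 0.01, -0.0]
contact_force: [-0.4, -0.0, -1.0]
grip_width: 0.216
```

```bash
python3 chk.py
```

```text
19.45 [ 507.5 -146.9   45.6] yaw 1.18 z [-4.e-04 -2.e-04 -1.e+00] [-0.41 -0.04 -1.  ] [0.06  0.063 0.058] 19.721558172493413
plane tool [ 4.80000e-03 -2.30000e-03  1.73822e+01] 1652 world slopes dz/dx,dz/dy [-0.0051 -0.0027]
underside z at -22 6.4
underside z at 0 6.2
underside z at 65 5.9
[]
```

Request:
servo_tool(turn=[[0, 0.2, 0], [0, 0, 0], [0, 0, 0], [0, 0, 0]], dp=[[0, 0, 2.5], [0, 0, 2], [0, 0, 0.6], [0, 0, 0.4]], hand=[10, 10, 10, 10])

```text
clock: 19.83
tool_pos: [0.5084, -0.1464, 0.041]
eef_rot: [0.0, 1.0, 0.011, 0.003]
contact_force: [0.5, -0.6, -1.0]
grip_width: 0.217
```

```bash
python3 st.py
```

```text
19.83 [ 508.4 -146.4   41. ] yaw 1.25 z [ 5.2e-03 -6.0e-04 -1.0e+00] [ 0.55 -0.59 -0.96] [0.005 0.019 0.038] 19.835141543382683
```

Request:
servo_tool(turn=[[0, 0, 0], [0, 0, 0]], dp=[[0, 0, 0.3], [0, 0, 0.3]], hand=[10, 10])

```text
clock: 20.0
tool_pos: [0.5087, -0.1465, 0.0407]
eef_rot: [0.0, 1.0, 0.011, 0.003]
contact_force: [-0.3, -0.4, -0.6]
grip_width: 0.219
```

```bash
python3 st.py
```

```text
20.0 [ 508.7 -146.5   40.7] yaw 1.25 z [ 5.9e-03 -9.0e-04 -1.0e+00] [-0.29 -0.36 -0.62] [ 0.035  0.08  -0.048] 19.99834133541083
```

Underside is still about 1.3 mm up.

Request:
servo_tool(turn=[[0, 0, 0], [0, 0, 0]], dp=[[0, 0, 0.8], [0, 0, 0.4]], hand=[10, 10])

```text
clock: 20.17
tool_pos: [0.5088, -0.1466, 0.0397]
eef_rot: [0.001, 1.0, 0.011, 0.003]
contact_force: [-0.1, 0.1, -1.7]
grip_width: 0.218
```

Request:
servo_tool(turn=[[0, 0, 0], [0, 0, 0]], dp=[[0, 0, 0.4], [0, 0, 0.4]], hand=[10, 10])

```text
clock: 20.33
tool_pos: [0.5089, -0.1468, 0.039]
eef_rot: [0.001, 1.0, 0.011, 0.003]
contact_force: [0.5, -0.9, 3.5]
grip_width: 0.219
```

```bash
python3 st.py
```

```text
20.33 [ 508.9 -146.8   39. ] yaw 1.22 z [ 0.0066 -0.0011 -1.    ] [ 0.52 -0.88  3.53] [ 0.147 -0.021 -0.051] 19.97348087332067
```

Request:
servo_tool(turn=[[0, 0, 0], [0, 0, 0], [0, 0, 0], [0, 0, 0], [0, 0, 0]], dp=[[0, 0, 0], [0, 0, 0], [0, 0, 0], [0, 0, 0], [0, 0, 0]], hand=[25, 32, 45, 55, 55])

```text
clock: 20.75
tool_pos: [0.5091, -0.1469, 0.0391]
eef_rot: [0.001, 1.0, 0.011, 0.003]
contact_force: [0.8, 0.0, 0.7]
grip_width: 0.534
```

```bash
python3 st.py
```

```text
20.75 [ 509.1 -146.9   39.1] yaw 1.22 z [ 0.0069 -0.0012 -1.    ] [0.84 0.01 0.65] [ 0.048 -0.007 -0.024] 48.70705989048174
```

Request:
servo_tool(turn=[[0, 0, 0], [0, 0, 0], [0, 0, 0], [0, 0, 0], [0, 0, 0], [0, 0, 0], [0, 0, 0], [0, 0, 0]], dp=[[0, 0, -8], [0, 0, -20], [0, 0, -30], [0, 0, -30], [0, 0, -30], [0, 0, -30], [0, 0, -25], [0, 0, 0]], hand=[55, 55, 55, 55, 55, 55, 55, 55])

```text
clock: 21.42
tool_pos: [0.5062, -0.1461, 0.2223]
eef_rot: [0.0, 1.0, 0.011, 0.002]
contact_force: [0.7, -0.0, 1.2]
grip_width: 0.602
```

Request:
servo_tool(turn=[[0, 0, 0], [0, 0, 0], [0, 0, 0], [0, 0, 0], [0, 0, 0], [0, 0, 0]], dp=[[-10, -30, 0], [-10, -35, 0], [-10, -35, 0], [-5, -30, 0], [0, -15, 0], [0, 0, 0]], hand=[55, 55, 55, 55, 55, 55])

```text
clock: 21.92
tool_pos: [0.4667, 0.002, 0.226]
eef_rot: [0.001, 1.0, 0.009, 0.005]
contact_force: [-0.2, 0.3, -0.2]
grip_width: 0.604
```

```bash
python3 - <<'E'
from rig import *
from tray import *
exec(open("st.py").read())
w=get_image("wrist");t=get_image("top");sc=get_image("scene")
print(bars(w).round(2)); print(bars(t).round(2))
for n,i in(("w",w),("t",t),("s",sc)):
    P=cloud(i);m=(wood(i)>0)&(abs(P[...,0]-.53)<.09)&(abs(P[...,1]+.15)<.06)
    for lo,hi in((.066,.08),(.018,.026)):
        q=P[m&(P[...,2]>lo)&(P[...,2]<hi)]
        if len(q)>20: print(n,len(q),np.median(q[:,2]).round(4),cv2.minAreaRect((q[:,:2]*1e3).astype(np.float32)))
cv2.imwrite("pics/wF.png",cv2.resize(w["frame"][:,:,::-1],(768,576)))
cv2.imwrite("pics/sF.png",cv2.resize(sc["frame"][:,:,::-1],(768,576)))
E
```

```text
21.92 [466.7   2.  226. ] yaw 0.99 z [ 0.0108 -0.0018 -0.9999] [-0.23  0.25 -0.24] [ 0.045 -0.013  0.044] 55.076061163250266
[[579.02 202.34 112.12  21.78   1.17  29.56]
 [579.94 155.33 112.32  15.24   1.11  29.52]
 [580.61 111.45 112.04  14.89   1.01  29.56]
 [581.53  67.49 112.32  14.26   1.07  29.59]
 [582.14  18.72 111.91  11.61   1.11  29.56]]
[[579.15 200.86 116.96  20.98   1.39  29.65]
 [595.5   66.58  91.03  13.47   1.31  29.65]]
w 623 0.0714 ((506.2483215332031, -145.4146728515625), (29.732948303222656, 19.471881866455078), 0.3222578465938568)
w 1073 0.0215 ((528.69970703125, -142.27984619140625), (88.31597137451172, 27.59833335876465), 1.2395390272140503)
t 96 0.0718 ((504.7151794433594, -147.1737518310547), (29.15765380859375, 17.187089920043945), 0.7102799415588379)
t 167 0.0215 ((526.3426513671875, -144.21817016601562), (84.81952667236328, 27.865007400512695), 1.7488863468170166)
s 78 0.0699 ((509.6358337402344, -147.03366088867188), (19.455263137817383, 31.89016342163086), 88.06732177734375)
s 151 0.0201 ((530.130615234375, -143.99411010742188), (89.17939758300781, 29.599872589111328), 2.453350305557251)
```

View pics/wF.png

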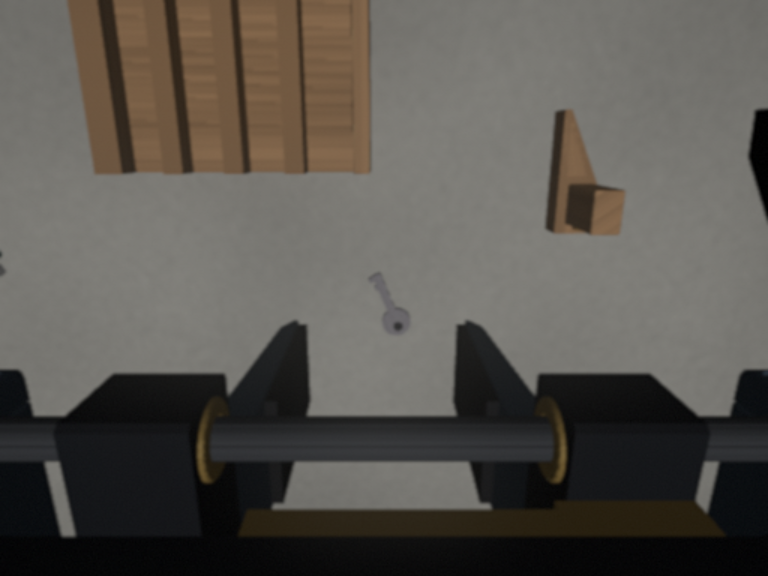

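View pics/sF.png

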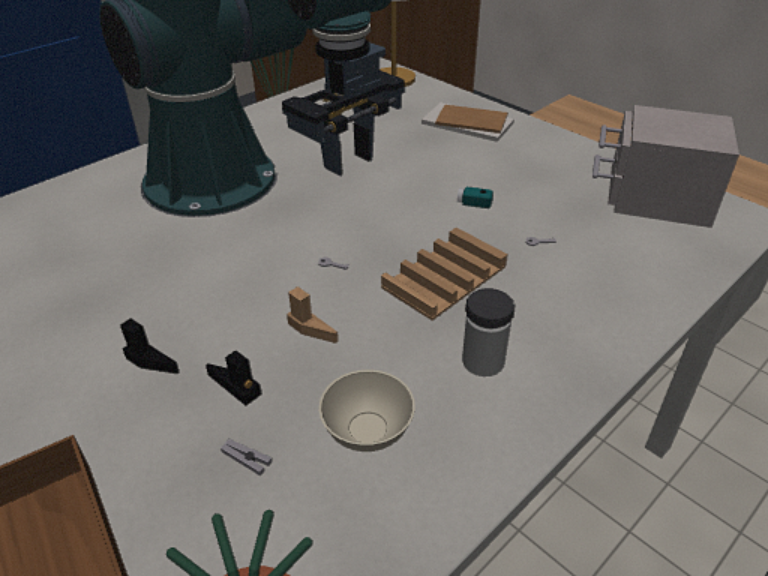

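Bar spacings are 47.0, 43.9 and 44.0 mm, which gives gaps of 30.0, 29.9 and 30.0 mm. The block stands upright and clear, the bystanders look unmoved, and the hand touches nothing.

```bash
python3 -c "
from rig import *
print(close_job())"
```

```text
the job is handed in; nothing more can be done
None
```

The three dividers are set, but the "no more than about 15 N" limit was broken once, for a moment, in gap 1. I handed the job in at about 22 s of the 72 s allowed.

- **What I did:** I gripped the beech spacer and touched its flat side to the end stop, then slid it fully into gap 1. Gaps 2 and 3 followed at 44 mm steps, each time touching the set divider at about 1.4 N before sliding. The block now stands upright on the console, about 15 cm clear of the tray, released.
- **Last checks:** From wrist-camera depth the gaps measure about 30.0, 29.9 and 30.0 mm, to within a few tenths of a millimetre. The final tool positions in the three gaps were 44.0 mm apart. Contact with divider 1 stayed below its roughly 3 N sliding force, and divider 2 read the same before and after gap 3 to about 0.3 mm. The bystanders look unmoved by eye in the final picture.
- **What went wrong:** In gap 1 the nose drifted down and pressed on the tray board, at about 35 N upward and 28 N along the bay, before I lifted and levelled it. After that the highest reading I took was about 7 N.
- **Weak check:** In the last top view the bar finder found only two of the five tray bars (end stop and divider 3). So the final gap figures rest on the wrist view.

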